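# Click the charge timer's thumbwheel on to six hours and switch the lead on

### The job

Four cells sit in a plug-in charger on a eight-hour charge timer. With a fingertip, flick the edge of the timer's thumbwheel forward click by click (the edge that sticks out of the front runs to the left; it ratchets one way) until it is set to exactly six hours, its pointer seated at the sixth tick, and not beyond. Only then press the raised end of the extension lead's rocker switch fully down to switch the lead on; grip and lift nothing, and do not shove the lead or disturb the tools lying about.

Things in the scene. Friction and masses are not known exactly. Their poses are not given: they have to be found in the camera images.
- lead: White extension lead, 62 x 259 x 31 mm, loose, with the timer in its right-hand socket (seen from the robot); 1.8 kg in all, begins to slide at about 10 N. Origin on the worktop under its middle; +y along it to the timer's end (robot's right), -y to the rocker and flex, +x roughly towards the robot, z up.
- timer: White timer case, 132 x 102 x 36 mm, underside 31 mm over the worktop. Axes: +x to its back, -x to its front (towards the robot), +y to the left, z up. Origin on its underside, 62 mm behind the front face, midway between the sides. A black four-cell charger stands on it from 8 mm behind the origin to the back, its top about 100 mm over the worktop.
- wheel_axis (a point): Axis of the dark grey thumbwheel at its mid-thickness; 33 mm behind the case front, 13 mm under the cover's top. The cover has a round window of radius 28 mm over the wheel. The wheel is 10 mm thick (49 to 59 mm over the worktop), core radius 31 mm, with eight finger lobes 6 mm wide, parallel-sided, to radius 47 mm, one every 45 degrees, halfway between the hours.
- wheel_front (a point): Foremost point of the wheel's reach, 47 mm in front of the axis at mid-thickness, 14 mm out of the case front, open above and, down to the worktop, below. Seated at an hour, one lobe stands 18 mm left and another 18 mm right of this point, both 10 mm out of the case; the gap between them is 30 mm at the tips, 20 mm at the case front. Pushing the right one 36 mm to the left makes one click.
- six_mark (a point): Sixth hour tick on the cover, at the left edge of the window: the place that the pointer must point to. The nought tick, longer, lies at the back of the window; the eight ticks count clockwise from above, 45 degrees each, the fourth at the front, the sixth at the left.
- pointer_tip (a point): Tip of the raised white pointer on the wheel's face, seen in the window, 25 mm from the axis and 10 mm above the wheel's mid-thickness. Its direction from wheel_axis shows the hours set.
- wheel (a joint): Wheel angle, rad: 0 with the pointer at nought, growing clockwise from above (front edge to the left), 0.7854 per hour; six hours is 4.7124. Starts seated at 2, 3 or 4 hours. A sprung pawl lets it turn forward only (1 to 3 N at the edge); a click falls in between 0.8 and 1 of a step: let go before, it springs back to the last hour, let go a little past, back to the new one.
- lead_switch (a joint): Rocker switch of the lead, rad: 0 off, 0.349 full on. It stays where it is left and takes about 2 N.
- rocker_press (a point): Outer edge of the orange rocker's raised end, the end away from the robot, 36 mm over the worktop, 5 mm proud of the lead's top. The rocker is 24 mm long across the lead, 12 mm wide, hinged at its middle, 12 mm nearer the robot than this point. A fingertip centred here and pressed down 4 mm, nearly flush, switches it on; one lying also on the near end cannot tip it.
- screwdriver_small: Small screwdriver with a yellow handle, 24 x 150 x 25 mm, lying loose; origin at the middle of its underside. Not to be disturbed.
- tape_measure: Tape measure standing on its base, 40 x 81 x 67 mm, loose; origin at the middle of its underside. Not to be disturbed.
- torch: Black torch lying loose, 39 x 133 x 41 mm; origin at the middle of its underside. Not to be disturbed.

How it is judged:
On the way, in this order (a step that is already met when the one before it is completed fails the run):
1. the thumbwheel is clicked on to six hours while the lead is still switched off (value of joint wheel between 4.5624 and 4.8624 rad and value of joint lead_switch below 0.12 rad), for 0.2 s.
2. the lead's rocker is pressed to on (value of joint lead_switch above 0.22 rad), for 0.1 s.
At the end, for the whole second after the job is handed in: The thumbwheel rests at six hours (within 8.6 degrees, a fifth of a click), the rocker is down at on (past 0.22 of 0.349 rad), the lead lies flat within 30 mm of where it was, and the screwdriver, tape measure and torch within 20 mm (value of joint wheel between 4.5624 and 4.8624 rad and velocity of joint wheel between -0.05 and 0.05 rad/s and value of joint lead_switch above 0.22 rad and distance of lead from where it was at the start of the episode below 0.03 m and angle between lead's own z axis and vertical below 0.05 rad and linear speed of lead below 0.01 m/s and distance of each of screwdriver_small, tape_measure, torch from where it was at the start of the episode below 0.02 m); the robot touches nothing.
It fails at once if the thumbwheel is turned past six hours by more than two thirds of a click (value of joint wheel above 5.236 rad).
It fails at once if the lead with the timer is lifted or tipped (height (world z) of lead above 0.01 m or angle between lead's own z axis and vertical above 0.12 rad).
It fails at once if the lead is shoved more than 30 mm (distance of lead from where it was at the start of the episode above 0.03 m).
It fails at once if the screwdriver, tape measure or torch is moved more than 20 mm or picked up (distance of any of screwdriver_small, tape_measure, torch from where it was at the start of the episode above 0.02 m).
It also fails if it takes over 64 s, if anything falls off the work surface, if the arm or the gripper's body presses on something with over 40 N, if the wrist force passes 120 N, or if a joint passes its speed limit or range.

### The arm

A 7-joint arm with a two-finger parallel gripper is mounted at the origin on a cart in front of the work surface, level with it; the furniture and walls round the work are solid. World frame = base frame: x ahead of the robot, y to its left, z up, the work surface at z = 0. Lengths are in m, angles in rad, forces in N, time in s.
With the tool pointing down it reaches from about 0.4 to 0.925 m from the base axis. Payload 5.6 kg.
Tool frame: the origin (TCP) lies midway between the tips of the shut fingers; the grasp point (between the pads) lies 19 mm behind it; z points along the fingers, y is the line along which they close (so a half turn about z gives the same grasp; the last joint's range is limited). The gripper opens to 85 mm and grips with 20 to 120 N. Pads are 22 mm wide; open, the fingers measure 114 mm over their backs; the gripper's body (76 mm by 85 mm) begins 54 mm behind the grasp point. The pads swing forward as they close: fully open they stand 13 mm farther back than shut.
Start: joints at [-1.162, 0.468, -0.012, 1.603, 0.006, 1.071, -0.056], TCP at [0.284, 0.585, 0.231] pointing down, gripper open.
Joint ranges: [-2.53, 2.53], [-0.31, 2.02], [-1.57, 1.55], [0.28, 2.44], [-1.29, 4.43], [0.15, 1.84], [-2.92, 2.92]. Speed limits (rad/s): [2.57, 2.57, 3.14, 3.14, 3.14, 3.14, 3.14].

### API

Orientations are given as a unit quaternion [w, x, y, z].
In Python, from cell import get_obs, read_camera, sign_off, regions_of, landmark_of gives the robot as it stands.
- The arm moves only by the tool play_rows, never from a script. Its argument "increments" is a list of rows, each a list of 3 entries, a list of its own where there are three numbers: the turn, a rotation vector about the tool's x, y, z in rad, then the shift along the tool's x, y, z in m, then the opening, from -1 (shut) to 1 (fully open), so that 0 is half open. A call has 1 to 12 rows; each row is the pose to reach, as a shift and turn from the pose commanded when the call began, along the tool's axes at that moment; what a row does not reach only later rows make up. A row lasts 1/8 s, in which the tool goes at most 62.5 mm and 10.7 degrees, less where a joint would pass 70% of its speed; a pose out of reach is approached as far as the arm can. A call with a gripper value outside its range is refused whole. The fingers move at their own pace and stop on an object; "force" is the grip in N (left out, the last holds). Time passes only in rows, so rows that repeat a pose let the fingers close. It gives the time, the measured TCP pose, the force, the opening and the grip force at its end, in the units of the state.
- get_obs(): the state, without advancing time (a new reading comes with each control period).
- read_camera(name): name is "side" or "top"; returns a dict with "frame" (384x512x3 uint8, red, green, blue), "camera_matrix" (3x3 intrinsics, pixels), "pose" (4x4, takes a point from camera to world coordinates). Camera axes: x right, y up, looking along -z (the intrinsics and any distortion apply to the point x, -y, -z); pixel columns grow to the right and rows downward; lengths in m; the calibration is good to about 2 mm. A picture is of the moment at which its call begins. There is no depth.
- sign_off(): hands the job in; it is judged then, once.
Trained networks look in a picture, given as the dict that the camera call returned (one of the last four; its "shot" number tells which), for a name from the list of things; names that differ only in an ending like _2 or _b are one class to them, and where a whole thing is asked for, a point or a joint stands for the part that bears it (a point fixed in the world has none). Each returns a list of dicts, best first, with "confidence" (0 to 1); they miss things now and then, are a little off and sometimes report something else, mostly with a low value. They report only what shows in the picture. A call takes as long as a camera call.
- regions_of(picture, thing): "pixels" (384x512 bool, what is visible of it).
- landmark_of(picture, thing): "location" ([x, y, z] in m, in the coordinates of the camera as it stood for that picture, good to about 4 mm: a listed point, or the origin of a listed thing).
The state is a dict: "clock": time; "joint_positions": joint angles; "qd": joint speeds; "tau": joint torques, N m; "ee_pos": TCP position; "eef_rot": TCP orientation; "force": force on the tool from outside, world axes, zero at the start; "torque": the same for the moment, N m; "grip_width": finger opening in m; "grip_force": force on a finger pad.
Only numpy, scipy, OpenCV 4.12 (cv2) and the standard library are available. Lean on these libraries where they do the work, as an engineer would, in place of code of your own. Each camera call takes 0.05 s, during which the arm holds its last target. There are 200 camera calls.

## Working session

There is one attempt and no reset: what is moved stays moved. The work goes in short steps, Python scripts to look and compute and a tool call to move; the robot and the scene stay as the last step left them, time stands still between calls to the robot, and variables do not carry over. Pictures are saved under pics/ and viewed, at most 10 in all, crops included, and the job is handed in when it is done.

Besides the shell and the picture viewer there is one more tool, called after "Request:" in YAML: its name, and indented under it one key for each argument. play_rows: Moves the arm, as the interface text tells. Its arguments: {"type":"object","properties":{"increments":{"type":"array","items":{"type":"array"}},"force":{"type":"number"}},"required":["increments"]}

```bash
mkdir -p pics
cat > h.py <<'E'
import numpy as np,cv2
from cell import *
from scipy.spatial.transform import Rotation as R
def snap(n,f=None):
    p=read_camera(n)
    if f: cv2.imwrite('pics/'+f,p['frame'][:,:,::-1])
    return p
def lm(p,t):
    r=landmark_of(p,t)
    return [((np.array(p['pose'])@np.r_[q['location'],1])[:3].round(4),round(q['confidence'],2)) for q in r[:2]]
def px(p,w):
    c=np.linalg.inv(p['pose'])@np.r_[w,1]; u=np.array(p['camera_matrix'])@np.array([c[0],-c[1],-c[2]]); return (u[:2]/u[2]).round(1)
E
python3 - <<'E'
from h import *
o=get_obs();print(o['clock'],o['ee_pos'],o['eef_rot'],o['grip_width'])
print(R.from_quat(np.array(o['eef_rot'])[[1,2,3,0]]).as_matrix().round(3))
for n in('top','side'):
    p=snap(n,n+'0.png')
    print(n,np.array(p['pose'])[:3,3].round(3))
    for t in 'lead timer wheel_axis wheel_front six_mark pointer_tip rocker_press screwdriver_small tape_measure torch'.split(): print(t,lm(p,t))
E
```

```text
0.0 [0.28358632 0.58422103 0.23031211] [-1.27496581e-04  2.23998522e-01  9.74589042e-01 -9.18959847e-04] 0.08508648962566132
[[-0.9    0.437 -0.001]
 [ 0.437  0.9   -0.002]
 [-0.    -0.002 -1.   ]]
top [0.406 0.101 1.006]
lead [(array([ 0.5643,  0.2035, -0.0007]), 0.67)]
timer [(array([0.5447, 0.1065, 0.0362]), 0.59), (array([0.5203, 0.1515, 0.0653]), 0.18)]
wheel_axis [(array([0.5185, 0.1198, 0.0533]), 0.61)]
wheel_front [(array([0.4725, 0.1229, 0.0541]), 0.71)]
six_mark [(array([0.5218, 0.1483, 0.0648]), 0.92)]
pointer_tip [(array([0.5107, 0.0916, 0.0672]), 0.93)]
rocker_press [(array([0.5888, 0.2848, 0.0375]), 0.54)]
screwdriver_small [(array([0.5193, 0.1493, 0.0668]), 0.55), (array([0.382 , 0.0796, 0.0009]), 0.53)]
tape_measure [(array([0.367 , 0.3095, 0.0016]), 0.97)]
torch [(array([ 0.5122, -0.1609, -0.0036]), 0.71)]
side [ 0.078 -0.648  0.78 ]
lead [(array([0.5648, 0.2082, 0.0053]), 0.96), (array([0.5101, 0.0926, 0.0602]), 0.72)]
timer [(array([0.5439, 0.1127, 0.0357]), 0.92)]
wheel_axis [(array([0.5144, 0.1158, 0.0527]), 0.98)]
wheel_front [(array([0.4709, 0.1287, 0.0535]), 0.58)]
six_mark [(array([0.5204, 0.1494, 0.067 ]), 0.67)]
pointer_tip [(array([0.5088, 0.0901, 0.0619]), 0.8)]
rocker_press [(array([0.5902, 0.2801, 0.0332]), 0.35)]
screwdriver_small [(array([0.3813, 0.0768, 0.0022]), 0.74)]
tape_measure [(array([ 0.3636,  0.3085, -0.0015]), 0.62)]
torch [(array([ 0.5118, -0.158 , -0.0025]), 0.86)]
```

View pics/top0.png

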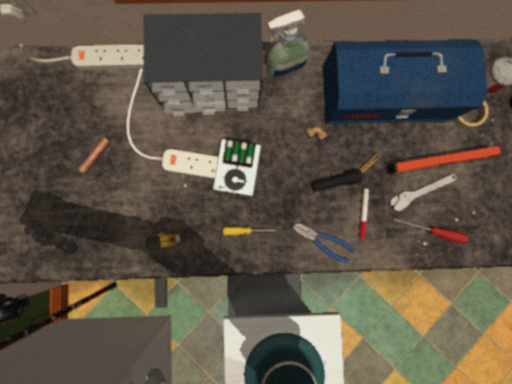

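View pics/side0.png

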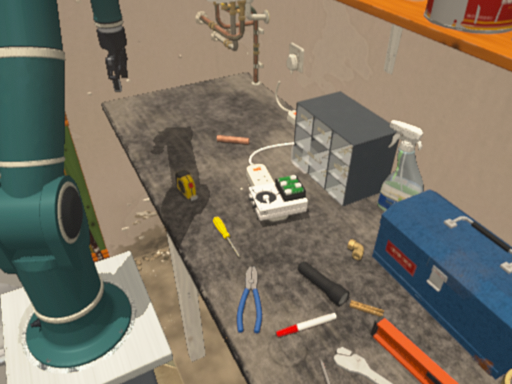

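The top view shows the timer at about (237,167) with the wheel at (235,180). Its pointer is towards the right, so it is set to 2 hours and needs 4 clicks. The rocker is at (170,159), the screwdriver in front at (245,231) and the tape at (168,241). The side view agrees. I'll fit the pose next.

```bash
cat >> h.py <<'E'
M={'timer':(0,0,0),'wheel_axis':(-.029,0,.023),'wheel_front':(-.076,0,.023),'six_mark':(-.029,.028,.036)}
def fit():
    A=[];B=[]
    for n in('top','side'):
        p=snap(n)
        for t in M:
            for w,c in lm(p,t)[:1]:
                if c>.5: A.append(M[t][:2]);B.append(w[:2])
        print(n,'rocker',lm(p,'rocker_press'),'ptr',lm(p,'pointer_tip'))
    A=np.array(A);B=np.array(B);a=A-A.mean(0);b=B-B.mean(0)
    th=np.arctan2((a[:,0]*b[:,1]-a[:,1]*b[:,0]).sum(),(a*b).sum())
    Q=np.array([[np.cos(th),-np.sin(th)],[np.sin(th),np.cos(th)]])
    t=B.mean(0)-Q@A.mean(0); print('yaw',np.degrees(th).round(1),'org',t.round(4),'axis',(t+Q@[-.029,0]).round(4),'res',np.abs(B-t-A@Q.T).max().round(4))
    return Q,t
def tool(w):
    o=get_obs();return R.from_quat(np.array(o['eef_rot'])[[1,2,3,0]]).inv().apply(np.array(w)-o['ee_pos']).round(4)
E
python3 - <<'E'
from h import *
for _ in range(2): Q,t=fit()
# hover: 35 mm right of axis, TCP 40 mm in front of case, z .13
w=np.r_[t+Q@[-.062-.045,-.045],.13];print(w,tool(w))
E
```

```text
top rocker [(array([0.5926, 0.2841, 0.0366]), 0.63), (array([0.5172, 0.12  , 0.0514]), 0.31)] ptr [(array([0.5098, 0.093 , 0.0669]), 0.63)]
side rocker [(array([0.5892, 0.278 , 0.0337]), 0.55)] ptr [(array([0.5099, 0.0951, 0.0641]), 0.48)]
yaw -2.4 org [0.5559 0.139 ] axis [0.527  0.1402] res 0.1393
top rocker [(array([0.5928, 0.2819, 0.036 ]), 0.4)] ptr [(array([0.5124, 0.0887, 0.0647]), 0.7)]
side rocker [(array([0.5891, 0.278 , 0.033 ]), 0.54)] ptr [(array([0.5091, 0.0913, 0.0649]), 0.57)]
yaw -12.7 org [0.5436 0.1119] axis [0.5154 0.1183] res 0.0062
[0.42935313 0.09159246 0.13      ] [-0.3463 -0.3801  0.1013]
```

Request:
play_rows:
  increments:
    - [[0, 0, 0.129], [-0.035, -0.038, 0], -1]
    - [[0, 0, 0.258], [-0.07, -0.076, 0], -1]
    - [[0, 0, 0.387], [-0.104, -0.114, 0], -1]
    - [[0, 0, 0.516], [-0.138, -0.152, 0], -1]
    - [[0, 0, 0.645], [-0.173, -0.19, 0], -1]
    - [[0, 0, 0.774], [-0.208, -0.228, 0], -1]
    - [[0, 0, 0.903], [-0.242, -0.266, 0.02], -1]
    - [[0, 0, 1.032], [-0.277, -0.304, 0.04], -1]
    - [[0, 0, 1.161], [-0.312, -0.342, 0.06], -1]
    - [[0, 0, 1.293], [-0.346, -0.38, 0.09], -1]
    - [[0, 0, 1.293], [-0.346, -0.38, 0.1], -1]
    - [[0, 0, 1.293], [-0.346, -0.38, 0.1], -1]

```text
clock: 4.0
ee_pos: [0.4288, 0.0923, 0.1309]
eef_rot: [-0.0, 0.766, 0.643, -0.001]
force: [0.3, 0.5, -0.2]
grip_width: 0.0002
grip_force: 0.0
```

Run:
```python
from h import *
o=get_obs();print(o['clock'],o['ee_pos'],o['force'],o['grip_width'],o['joint_positions'])
r=R.from_quat(np.array(o['eef_rot'])[[1,2,3,0]]).as_matrix().round(3);print(r)
Q,t=fit()
a=snap('top');b=snap('side')
A=a['frame'][110:250,150:310];B=b['frame'][140:270,190:350]
A=cv2.resize(A,None,fx=4,fy=4,interpolation=2);B=cv2.resize(B,None,fx=4,fy=4,interpolation=2)
cv2.imwrite('pics/a1.png',A[:,:,::-1]);cv2.imwrite('pics/b1.png',B[:,:,::-1])
```

```text
4.0 [0.4287819  0.0922736  0.13090726] [ 0.33498828  0.53376628 -0.16246336] 0.00015525282234993653 [-0.64722098  0.27160988  0.41167853  2.20708619 -0.16902752  0.69288788
 -0.29156064]
[[ 0.172  0.985 -0.001]
 [ 0.985 -0.172 -0.   ]
 [-0.    -0.001 -1.   ]]
top rocker [(array([0.5917, 0.282 , 0.0374]), 0.57)] ptr []
side rocker [] ptr [(array([0.5103, 0.0897, 0.0625]), 0.63)]
yaw -12.8 org [0.5436 0.113 ] axis [0.5153 0.1194] res 0.0046
```

View pics/b1.png

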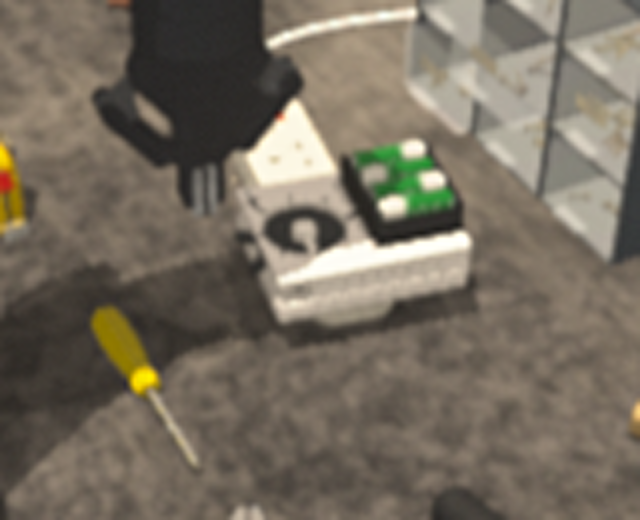

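View pics/a1.png

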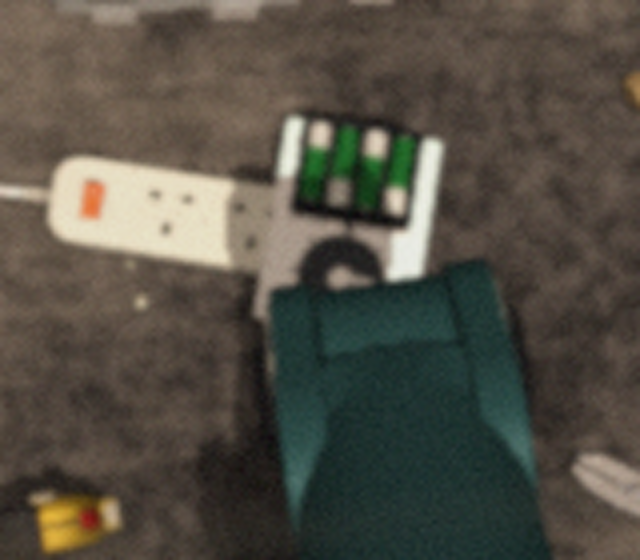

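Request:
play_rows:
  increments:
    - [[0, 0, 0], [-0.006, 0, 0.04], -1]
    - [[0, 0, 0], [-0.006, 0, 0.086], -1]
    - [[0, 0, 0], [-0.006, 0.014, 0.086], -1]
    - [[0, 0, 0], [-0.006, 0.024, 0.086], -1]
    - [[0, 0, 0], [-0.006, 0.028, 0.086], -1]
    - [[0, 0, 0], [-0.006, 0.03, 0.086], -1]
    - [[0, 0, 0], [-0.006, 0.03, 0.086], -1]

```text
clock: 5.68
ee_pos: [0.458, 0.0809, 0.046]
eef_rot: [0.0, 0.766, 0.643, 0.001]
force: [0.2, 0.6, -1.0]
grip_width: 0.0
grip_force: 0.0
```

Run:
```python
from h import *
b=snap('side');B=b['frame'][160:240,220:320]
B=cv2.resize(B,None,fx=7,fy=7,interpolation=2);cv2.imwrite('pics/b2.png',B[:,:,::-1])
print(get_obs()['force'],get_obs()['ee_pos'])
```

```text
[-0.37776424 -0.30451762 -0.10980753] [0.45767123 0.08095093 0.04577026]
```

View pics/b2.png

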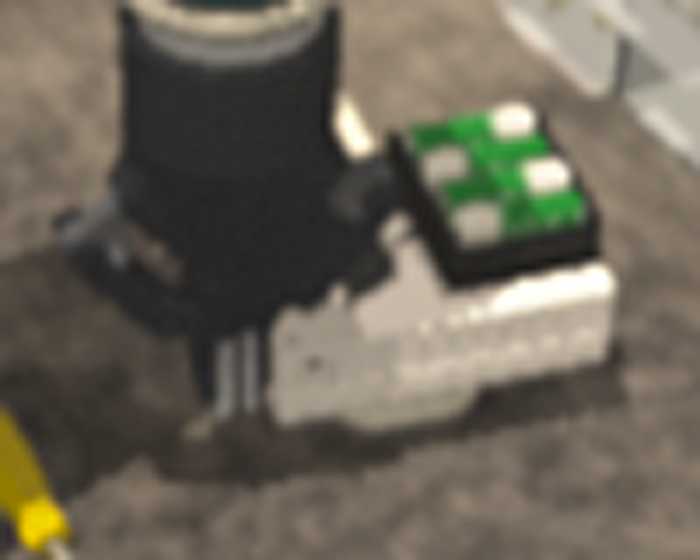

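Side view: the finger's far face (about (265,380) in the crop) stands just short of the case front (about (275,380)), with no contact. I'll push one click.

Request:
play_rows:
  increments:
    - [[0, 0, 0], [0.008, 0, 0], -1]
    - [[0, 0, 0], [0.016, 0, 0], -1]
    - [[0, 0, 0], [0.023, 0, 0], -1]
    - [[0, 0, 0], [0.03, 0, 0], -1]
    - [[0, 0, 0], [0.037, 0, 0], -1]
    - [[0, 0, 0], [0.044, 0, 0], -1]
    - [[0, 0, 0], [0.05, 0, 0], -1]
    - [[0, 0, 0], [0.05, 0, 0], -1]

```text
clock: 6.72
ee_pos: [0.4631, 0.129, 0.044]
eef_rot: [-0.001, 0.766, 0.643, -0.003]
force: [-5.7, -3.5, -0.2]
grip_width: -0.0002
grip_force: 4.3
```

Request:
play_rows:
  increments:
    - [[0, 0, 0], [-0.001, -0.012, 0], -1]
    - [[0, 0, 0], [-0.001, -0.03, 0], -1]
    - [[0, 0, 0], [-0.02, -0.03, -0.05], -1]
    - [[0, 0, 0], [-0.04, -0.03, -0.085], -1]
    - [[0, 0, 0], [-0.05, -0.03, -0.085], -1]
    - [[0, 0, 0], [-0.05, -0.03, -0.085], -1]

```text
clock: 7.48
ee_pos: [0.4274, 0.0862, 0.1301]
eef_rot: [-0.0, 0.766, 0.643, 0.0]
force: [0.4, 0.1, 0.2]
grip_width: 0.0001
grip_force: 0.0
```

```bash
cat >> h.py <<'E'
def state():
    b=snap('side');C=np.array([.5153,.119]);L=np.array([.172,.985]);F=np.array([-.985,.172])
    for t in('wheel_axis','pointer_tip','six_mark','wheel_front','timer'):
        for w,c in lm(b,t)[:1]:
            d=w[:2]-C; print(t,w,c,'hours',round((np.degrees(np.arctan2(d@-L,d@-F))%360)/45,2))
    print(get_obs()['clock'],get_obs()['ee_pos']);return b
E
python3 - <<'E'
from h import *
b=state();cv2.imwrite('pics/b3.png',cv2.resize(b['frame'][140:240,200:325],None,fx=6,fy=6,interpolation=2)[:,:,::-1])
E
```

```text
wheel_axis [0.5185 0.1287 0.0547] 0.94 hours 6.19
pointer_tip [0.5028 0.1056 0.0645] 0.78 hours 2.74
six_mark [0.524  0.1579 0.0693] 0.95 hours 6.06
wheel_front [0.4687 0.1412 0.0548] 0.75 hours 4.35
timer [0.5452 0.1193 0.0326] 0.81 hours 7.77
7.775 [0.42779785 0.08624985 0.12958663]
```

View pics/b3.png

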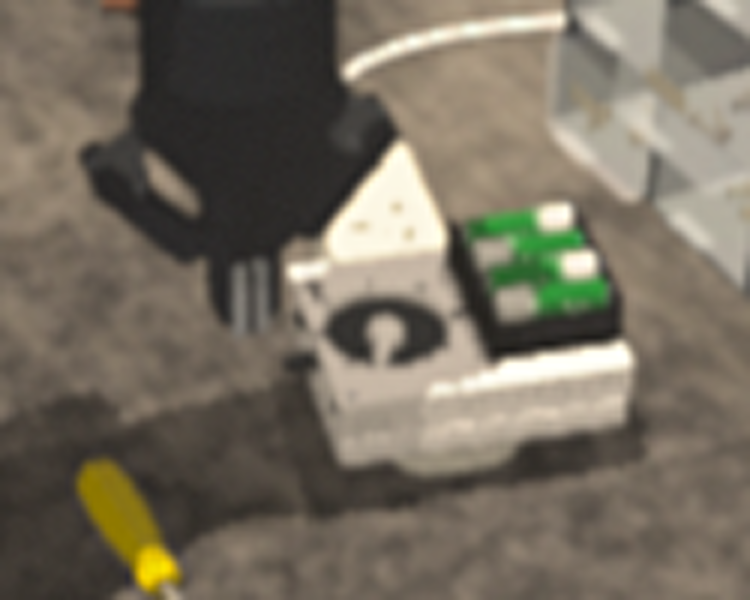

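The timer seems to have moved about 10 mm to the left, and the pointer looks turned. I'll move aside to get a clear view from both cameras.

Request:
play_rows:
  increments:
    - [[0, 0, 0], [-0.06, 0, -0.02], -1]
    - [[0, 0, 0], [-0.12, 0, -0.02], -1]
    - [[0, 0, 0], [-0.18, 0, -0.02], -1]
    - [[0, 0, 0], [-0.2, 0, -0.02], -1]
    - [[0, 0, 0], [-0.2, 0, -0.02], -1]

```text
clock: 8.4
ee_pos: [0.3931, -0.1123, 0.1501]
eef_rot: [0.0, 0.767, 0.642, -0.0]
force: [0.1, 0.4, -0.5]
grip_width: -0.0002
grip_force: 0.0
```

Run:
```python
from h import *
o=get_obs();print(o['ee_pos'])
a=snap('top');b=snap('side')
for p in(a,b): print([(t,lm(p,t)) for t in('wheel_axis','pointer_tip','six_mark','timer','lead','wheel_front','rocker_press')])
A=cv2.resize(a['frame'][125:205,150:270],None,fx=5,fy=5,interpolation=2)
B=cv2.resize(b['frame'][175:225,245:315],None,fx=6,fy=6,interpolation=2)
c=np.zeros((400,1020+0,3),np.uint8)
A=cv2.resize(a['frame'][130:200,205:265],(360,420),interpolation=2);B=cv2.resize(B,(420,300));
c=np.zeros((420,780,3),np.uint8);c[:,:360]=A;c[:300,360:]=B
cv2.imwrite('pics/c4.png',c[:,:,::-1])
```

```text
[ 0.39314262 -0.11232955  0.15007281]
[('wheel_axis', [(array([0.5179, 0.1311, 0.0509]), 0.66)]), ('pointer_tip', [(array([0.501 , 0.1031, 0.0681]), 0.85)]), ('six_mark', [(array([0.5259, 0.1569, 0.0649]), 0.96)]), ('timer', [(array([0.5469, 0.1195, 0.0378]), 0.61)]), ('lead', [(array([0.5704, 0.2095, 0.0019]), 0.94)]), ('wheel_front', [(array([0.4714, 0.1394, 0.0558]), 0.89), (array([0.5441, 0.1201, 0.0344]), 0.6)]), ('rocker_press', [(array([ 0.3817,  0.0762, -0.0025]), 0.62), (array([0.6035, 0.2869, 0.0371]), 0.58)])]
[('wheel_axis', []), ('pointer_tip', []), ('six_mark', [(array([0.5275, 0.1583, 0.0675]), 0.77)]), ('timer', [(array([0.4689, 0.1421, 0.0542]), 0.45)]), ('lead', []), ('wheel_front', [(array([0.4731, 0.1459, 0.0549]), 0.91)]), ('rocker_press', [])]
```

View pics/c4.png

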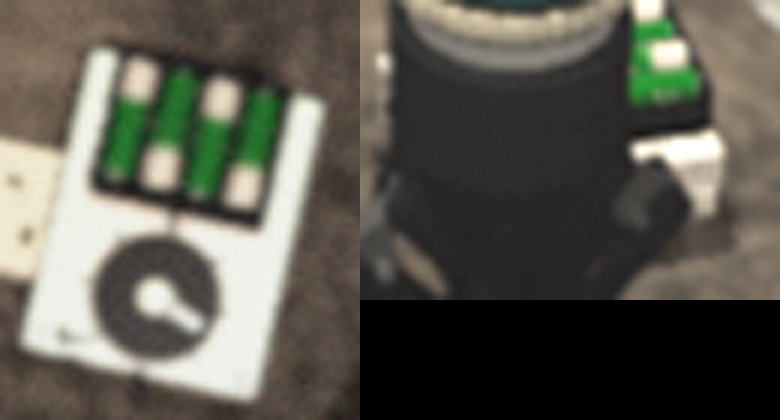

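From the top, the pointer is about 0.4 of a click past 2, with a lobe at the front (140,382 in the crop). The case has turned to a yaw of about -14.5°. So the finger sat too deep and jammed between the lobes. I'll realign with less overlap.

Request:
play_rows:
  increments:
    - [[0, 0, 0.02], [0.055, -0.001, 0], -1]
    - [[0, 0, 0.04], [0.11, -0.002, 0], -1]
    - [[0, 0, 0.06], [0.165, -0.004, 0], -1]
    - [[0, 0, 0.08], [0.222, -0.005, 0], -1]
    - [[0, 0, 0.08], [0.222, -0.005, 0.05], -1]
    - [[0, 0, 0.08], [0.222, -0.005, 0.104], -1]
    - [[0, 0, 0.08], [0.222, -0.005, 0.104], -1]

```text
clock: 10.07
ee_pos: [0.4237, 0.1071, 0.0431]
eef_rot: [-0.001, 0.791, 0.612, -0.005]
force: [-0.7, 0.5, 0.0]
grip_width: 0.0
grip_force: 0.0
```

Run:
```python
from h import *
print(tool([.4554,.0997,.045]),tool([.4861,.1383,.045]))
b=snap('side');print(lm(b,'pointer_tip'),lm(b,'wheel_axis'),lm(b,'wheel_front'))
```

```text
[ 0.0008  0.0325 -0.0021] [ 0.0459  0.0525 -0.0026]
[(array([0.5029, 0.1044, 0.0671]), 0.63)] [(array([0.5165, 0.1279, 0.0549]), 0.71)] [(array([0.4703, 0.1448, 0.0582]), 0.8)]
```

Request:
play_rows:
  increments:
    - [[0, 0, 0], [0, 0.018, -0.002], -1]
    - [[0, 0, 0], [0, 0.032, -0.002], -1]
    - [[0, 0, 0], [0.01, 0.032, -0.002], -1]
    - [[0, 0, 0], [0.02, 0.032, -0.002], -1]
    - [[0, 0, 0], [0.028, 0.032, -0.002], -1]
    - [[0, 0, 0], [0.034, 0.032, -0.002], -1]

```text
clock: 11.02
ee_pos: [0.4643, 0.1306, 0.0476]
eef_rot: [0.0, 0.791, 0.612, -0.003]
force: [-5.2, -11.9, 6.8]
grip_width: 0.0002
grip_force: 6.4
```

Request:
play_rows:
  increments:
    - [[0, 0, 0], [0.004, 0, 0], -1]
    - [[0, 0, 0], [0.008, 0, 0], -1]

```text
clock: 11.28
ee_pos: [0.4673, 0.1407, 0.0478]
eef_rot: [-0.0, 0.791, 0.612, -0.001]
force: [-0.3, -3.0, 0.1]
grip_width: 0.0
grip_force: 1.8
```

Request:
play_rows:
  increments:
    - [[0, 0, 0], [0.003, 0, 0], -1]
    - [[0, 0, 0], [0.006, 0, 0], -1]

```text
clock: 11.52
ee_pos: [0.4703, 0.1475, 0.0483]
eef_rot: [0.0, 0.791, 0.612, 0.0]
force: [-0.3, -6.5, 0.3]
grip_width: 0.0001
grip_force: 2.8
```

Request:
play_rows:
  increments:
    - [[0, 0, 0], [-0.002, -0.014, 0], -1]
    - [[0, 0, 0], [-0.002, -0.032, 0], -1]
    - [[0, 0, 0], [-0.05, -0.032, -0.05], -1]
    - [[0, 0, 0], [-0.11, -0.032, -0.06], -1]
    - [[0, 0, 0], [-0.17, -0.032, -0.06], -1]
    - [[0, 0, 0], [-0.22, -0.032, -0.06], -1]
    - [[0, 0, 0], [-0.22, -0.032, -0.06], -1]

```text
clock: 12.4
ee_pos: [0.3819, -0.06, 0.1085]
eef_rot: [-0.0, 0.793, 0.609, 0.0]
force: [-0.4, 0.2, 0.5]
grip_width: 0.0002
grip_force: 0.0
```

```bash
cat >> h.py <<'E'
def look(f):
    a=snap('top');g={}
    for t in('wheel_axis','pointer_tip','six_mark','timer','lead','wheel_front','rocker_press'):
        r=lm(a,t); g[t]=r[0][0] if r else None; print(t,r[:1])
    A=cv2.resize(a['frame'][130:200,205:265],(480,560),interpolation=2);cv2.imwrite('pics/'+f,A[:,:,::-1])
    cv2.imwrite('pics/full_'+f,a['frame'][:,:,::-1])
    print(get_obs()['clock'],get_obs()['ee_pos'])
E
python3 -c "
from h import *
look('c5.png')"
```

```text
wheel_axis [(array([0.5153, 0.1346, 0.0524]), 0.56)]
pointer_tip [(array([0.4943, 0.1167, 0.0682]), 0.64)]
six_mark [(array([0.5207, 0.1616, 0.0671]), 0.79)]
timer [(array([0.5451, 0.1232, 0.0367]), 0.74)]
lead [(array([ 0.5683,  0.2141, -0.0006]), 0.97)]
wheel_front [(array([0.4692, 0.1424, 0.0559]), 0.78)]
rocker_press [(array([0.606 , 0.2918, 0.0354]), 0.57)]
12.8 [ 0.3839787  -0.05698595  0.1081837 ]
```

View pics/c5.png

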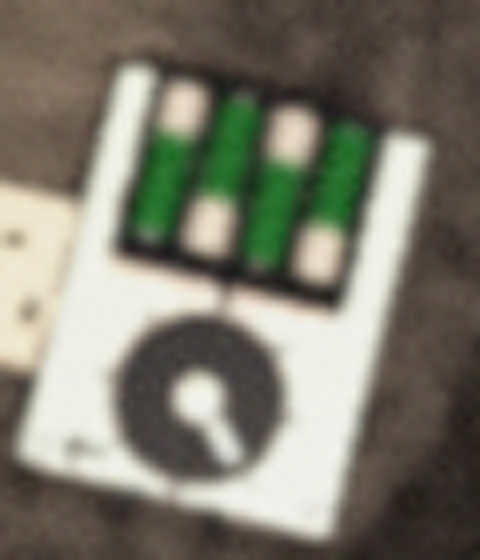

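The pointer in the crop (hub at (197,395), tip at (235,460)) is 134° clockwise of the nought tick, so it is now seated at 3. The lead has moved about 9 mm in total. For the next clicks I'll push lower and more slowly.

Request:
play_rows:
  increments:
    - [[0, 0, 0], [0.05, 0, 0], -1]
    - [[0, 0, 0], [0.1, 0, 0], -1]
    - [[0, 0, 0], [0.15, 0, 0.02], -1]
    - [[0, 0, 0], [0.176, 0, 0.05], -1]
    - [[0, 0, 0], [0.176, 0, 0.072], -1]
    - [[0, 0, 0], [0.176, 0, 0.072], -1]
    - [[0, 0, 0], [0.176, 0, 0.072], -1]

```text
clock: 13.68
ee_pos: [0.4283, 0.1122, 0.0368]
eef_rot: [0.0, 0.791, 0.612, 0.0]
force: [-0.8, 0.2, -0.1]
grip_width: -0.0002
grip_force: 0.0
```

Run:
```python
from h import *
print(get_obs()['ee_pos'],tool([.4833-.0194,.1407+.005,.037]))
```

```text
[0.42828983 0.11221002 0.0367582 ] [ 0.0414  0.026  -0.0002]
```

Request:
play_rows:
  increments:
    - [[0, 0, 0], [0, 0.014, 0], -1]
    - [[0, 0, 0], [0, 0.026, 0], -1]
    - [[0, 0, 0], [0.006, 0.026, 0], -1]
    - [[0, 0, 0], [0.01, 0.026, 0], -1]
    - [[0, 0, 0], [0.013, 0.026, 0], -1]
    - [[0, 0, 0], [0.016, 0.026, 0], -1]
    - [[0, 0, 0], [0.019, 0.026, 0], -1]

```text
clock: 14.55
ee_pos: [0.4572, 0.1239, 0.036]
eef_rot: [-0.0, 0.791, 0.612, -0.001]
force: [-1.5, -1.2, -0.5]
grip_width: 0.0001
grip_force: 0.7
```

Request:
play_rows:
  increments:
    - [[0, 0, 0], [0.003, 0, 0], -1]
    - [[0, 0, 0], [0.006, 0, 0], -1]
    - [[0, 0, 0], [0.009, 0, 0], -1]

```text
clock: 14.92
ee_pos: [0.4604, 0.1332, 0.0363]
eef_rot: [0.0, 0.791, 0.612, 0.0]
force: [-0.0, -1.8, 0.8]
grip_width: 0.0001
grip_force: 1.1
```

Request:
play_rows:
  increments:
    - [[0, 0, 0], [0.003, 0, 0], -1]
    - [[0, 0, 0], [0.006, 0, 0], -1]

```text
clock: 15.18
ee_pos: [0.4616, 0.1373, 0.0363]
eef_rot: [0.0, 0.791, 0.611, -0.001]
force: [-2.6, -8.6, 4.6]
grip_width: 0.0003
grip_force: 4.7
```

Request:
play_rows:
  increments:
    - [[0, 0, 0], [0.003, 0, 0], -1]
    - [[0, 0, 0], [0.006, 0, 0], -1]

```text
clock: 15.42
ee_pos: [0.4629, 0.1427, 0.0362]
eef_rot: [0.0, 0.792, 0.611, -0.001]
force: [0.2, -1.6, -0.8]
grip_width: -0.0002
grip_force: 0.4
```

Request:
play_rows:
  increments:
    - [[0, 0, 0], [0.002, 0, 0], -1]
    - [[0, 0, 0], [0.003, 0, 0], -1]
    - [[0, 0, 0], [0.003, 0, 0], -1]

```text
clock: 15.8
ee_pos: [0.4643, 0.1486, 0.0364]
eef_rot: [-0.0, 0.791, 0.612, 0.001]
force: [0.5, 0.9, -0.4]
grip_width: 0.0003
grip_force: 0.0
```

Request:
play_rows:
  increments:
    - [[0, 0, 0], [-0.001, -0.014, 0], -1]
    - [[0, 0, 0], [-0.001, -0.032, 0], -1]
    - [[0, 0, 0], [-0.05, -0.032, -0.05], -1]
    - [[0, 0, 0], [-0.11, -0.032, -0.07], -1]
    - [[0, 0, 0], [-0.17, -0.032, -0.07], -1]
    - [[0, 0, 0], [-0.22, -0.032, -0.07], -1]
    - [[0, 0, 0], [-0.22, -0.032, -0.07], -1]

```text
clock: 16.68
ee_pos: [0.3756, -0.0596, 0.1064]
eef_rot: [-0.0, 0.793, 0.609, 0.0]
force: [-0.3, 0.7, -0.5]
grip_width: -0.0
grip_force: 0.0
```

```bash
python3 -c "
from h import *
look('c6.png')"
```

```text
wheel_axis [(array([0.516 , 0.1354, 0.0517]), 0.75)]
pointer_tip [(array([0.4907, 0.138 , 0.0685]), 0.74)]
six_mark [(array([0.5231, 0.1645, 0.0674]), 0.79)]
timer [(array([0.5418, 0.125 , 0.0335]), 0.69)]
lead [(array([ 0.5687,  0.2121, -0.0028]), 0.87)]
wheel_front [(array([0.471 , 0.1451, 0.0549]), 0.72)]
rocker_press [(array([0.6078, 0.288 , 0.0365]), 0.61)]
17.075 [ 0.37787602 -0.05645924  0.10614018]
```

View pics/c6.png

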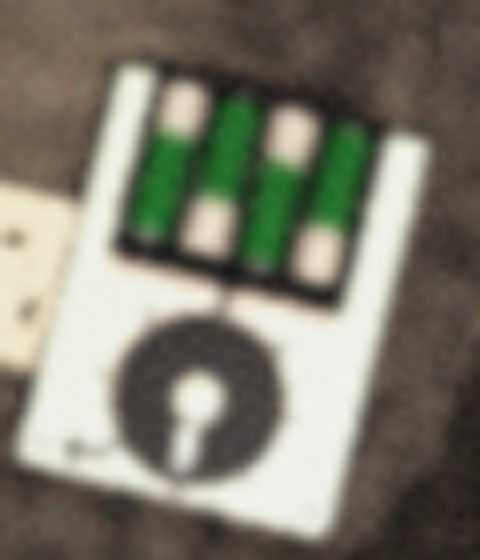

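Pointer at the front (tip (182,465)), so it is seated at 4, and the case hasn't moved this time. I'll repeat the same stroke.

Request:
play_rows:
  increments:
    - [[0, 0, 0], [0.05, 0, 0], -1]
    - [[0, 0, 0], [0.1, 0, 0], -1]
    - [[0, 0, 0], [0.15, 0, 0.02], -1]
    - [[0, 0, 0], [0.177, 0, 0.05], -1]
    - [[0, 0, 0], [0.177, 0.006, 0.07], -1]
    - [[0, 0, 0], [0.177, 0.006, 0.07], -1]
    - [[0, 0, 0], [0.177, 0.02, 0.07], -1]
    - [[0, 0, 0], [0.177, 0.032, 0.07], -1]
    - [[0, 0, 0], [0.183, 0.032, 0.07], -1]
    - [[0, 0, 0], [0.187, 0.032, 0.07], -1]

```text
clock: 18.32
ee_pos: [0.4558, 0.1159, 0.0366]
eef_rot: [-0.0, 0.791, 0.612, 0.0]
force: [0.5, 0.9, -0.4]
grip_width: 0.0001
grip_force: 0.0
```

Request:
play_rows:
  increments:
    - [[0, 0, 0], [0.003, 0, 0], -1]
    - [[0, 0, 0], [0.006, 0, 0], -1]
    - [[0, 0, 0], [0.009, 0, 0], -1]
    - [[0, 0, 0], [0.012, 0, 0], -1]
    - [[0, 0, 0], [0.015, 0, 0], -1]
    - [[0, 0, 0], [0.018, 0, 0], -1]
    - [[0, 0, 0], [0.021, 0, 0], -1]
    - [[0, 0, 0], [0.024, 0, 0], -1]
    - [[0, 0, 0], [0.027, 0, 0], -1]
    - [[0, 0, 0], [0.03, 0, 0], -1]
    - [[0, 0, 0], [0.033, 0, 0], -1]
    - [[0, 0, 0], [0.033, 0, 0], -1]

```text
clock: 19.82
ee_pos: [0.4644, 0.148, 0.0364]
eef_rot: [0.0, 0.791, 0.612, 0.0]
force: [0.0, -0.1, 0.1]
grip_width: -0.0002
grip_force: 0.0
```

Request:
play_rows:
  increments:
    - [[0, 0, 0], [-0.001, -0.014, 0], -1]
    - [[0, 0, 0], [-0.001, -0.032, 0], -1]
    - [[0, 0, 0], [-0.05, -0.032, -0.05], -1]
    - [[0, 0, 0], [-0.11, -0.032, -0.07], -1]
    - [[0, 0, 0], [-0.17, -0.032, -0.07], -1]
    - [[0, 0, 0], [-0.22, -0.032, -0.07], -1]
    - [[0, 0, 0], [-0.22, -0.032, -0.07], -1]

```text
clock: 20.7
ee_pos: [0.3757, -0.0595, 0.1064]
eef_rot: [-0.0, 0.793, 0.609, 0.0]
force: [-0.1, 0.2, 0.6]
grip_width: 0.0006
grip_force: 0.0
```

```bash
python3 -c "
from h import *
look('c7.png')"
```

```text
wheel_axis [(array([0.5185, 0.1348, 0.0525]), 0.61)]
pointer_tip [(array([0.5058, 0.1489, 0.0644]), 0.57)]
six_mark [(array([0.522 , 0.1637, 0.0667]), 0.65)]
timer [(array([0.5442, 0.1258, 0.0328]), 0.77)]
lead [(array([ 0.5723,  0.2138, -0.0009]), 0.58)]
wheel_front [(array([0.4707, 0.1456, 0.0539]), 0.96)]
rocker_press [(array([0.6052, 0.2892, 0.0352]), 0.46)]
21.1 [ 0.37789761 -0.05642135  0.10615195]
```

The pointer landmark lies diagonally front-left, so it's at 5. One more stroke.

Request:
play_rows:
  increments:
    - [[0, 0, 0], [0.05, 0, 0], -1]
    - [[0, 0, 0], [0.1, 0, 0], -1]
    - [[0, 0, 0], [0.15, 0, 0.02], -1]
    - [[0, 0, 0], [0.177, 0, 0.05], -1]
    - [[0, 0, 0], [0.177, 0.006, 0.07], -1]
    - [[0, 0, 0], [0.177, 0.006, 0.07], -1]
    - [[0, 0, 0], [0.177, 0.02, 0.07], -1]
    - [[0, 0, 0], [0.177, 0.032, 0.07], -1]
    - [[0, 0, 0], [0.183, 0.032, 0.07], -1]
    - [[0, 0, 0], [0.187, 0.032, 0.07], -1]

```text
clock: 22.35
ee_pos: [0.4559, 0.1159, 0.0366]
eef_rot: [-0.0, 0.791, 0.612, 0.0]
force: [1.0, -1.1, -0.6]
grip_width: -0.0
grip_force: 0.0
```

Request:
play_rows:
  increments:
    - [[0, 0, 0], [0.003, 0, 0], -1]
    - [[0, 0, 0], [0.006, 0, 0], -1]
    - [[0, 0, 0], [0.009, 0, 0], -1]
    - [[0, 0, 0], [0.012, 0, 0], -1]
    - [[0, 0, 0], [0.015, 0, 0], -1]
    - [[0, 0, 0], [0.018, 0, 0], -1]
    - [[0, 0, 0], [0.021, 0, 0], -1]
    - [[0, 0, 0], [0.024, 0, 0], -1]
    - [[0, 0, 0], [0.027, 0, 0], -1]
    - [[0, 0, 0], [0.03, 0, 0], -1]
    - [[0, 0, 0], [0.033, 0, 0], -1]
    - [[0, 0, 0], [0.033, 0, 0], -1]

```text
clock: 23.85
ee_pos: [0.4644, 0.1478, 0.0363]
eef_rot: [0.0, 0.791, 0.612, 0.0]
force: [-0.4, 0.1, -0.1]
grip_width: 0.0002
grip_force: 0.0
```

Request:
play_rows:
  increments:
    - [[0, 0, 0], [-0.001, -0.014, 0], -1]
    - [[0, 0, 0], [-0.001, -0.032, 0], -1]
    - [[0, 0, 0], [-0.05, -0.032, -0.05], -1]
    - [[0, 0, 0], [-0.11, -0.032, -0.07], -1]
    - [[0, 0, 0], [-0.17, -0.032, -0.07], -1]
    - [[0, 0, 0], [-0.22, -0.032, -0.07], -1]
    - [[0, 0, 0], [-0.22, -0.032, -0.07], -1]

```text
clock: 24.72
ee_pos: [0.3757, -0.0594, 0.1064]
eef_rot: [-0.0, 0.793, 0.609, 0.0]
force: [0.6, 1.4, 0.3]
grip_width: 0.0002
grip_force: 0.0
```

```bash
python3 -c "
from h import *
look('c8.png')
a=cv2.imread('pics/full_c8.png');m=regions_of
p=snap('top')
c=px(p,[.516,.135,.064]);print('axis px',c)
g=a.max(2).astype(int)
for r in regions_of(p,'rocker_press')[:1]+regions_of(p,'lead_switch')[:1]:
    ys,xs=np.nonzero(r['pixels']);print(r['confidence'],len(xs),xs.min(),xs.max(),ys.min(),ys.max())
s=snap('side');print(lm(s,'rocker_press'),lm(s,'pointer_tip'))
A=cv2.resize(p['frame'][135:195,155:260],(735,420),interpolation=2);cv2.imwrite('pics/d8.png',A[:,:,::-1])
"
```

```text
wheel_axis [(array([0.5144, 0.1358, 0.0553]), 0.84)]
pointer_tip [(array([0.5243, 0.1536, 0.0645]), 0.81)]
six_mark []
timer [(array([0.5426, 0.1217, 0.0374]), 0.59)]
lead [(array([ 0.5718,  0.2121, -0.001 ]), 0.89)]
wheel_front [(array([0.4695, 0.1459, 0.0531]), 0.79)]
rocker_press [(array([0.6061, 0.2882, 0.0369]), 0.56)]
25.125 [ 0.37787624 -0.05641166  0.10614772]
axis px [227.5 179.6]
0.49 14 168 170 152 156
0.54 33 167 171 150 157
[] [(array([0.5219, 0.153 , 0.0621]), 0.55)]
```

View pics/d8.png

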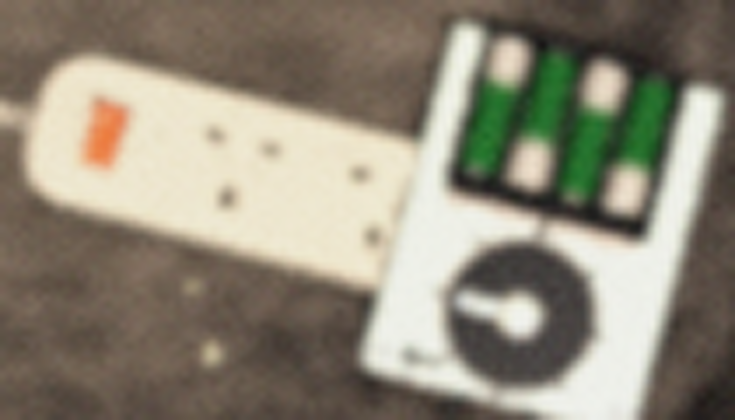

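The pointer in the crop (hub at (520,315), tip at (460,300)) is aimed at the left tick, so it is seated at 6. The orange rocker spans about (112,98) at its far end to (100,168).

Run:
```python
from h import *
p=snap('top')
def back(uv,z):
    K=np.array(p['camera_matrix']);d=np.linalg.inv(K)@np.r_[uv,1];d=np.array(p['pose'])[:3,:3]@np.array([d[0],-d[1],-d[2]]);c=np.array(p['pose'])[:3,3]
    return c+d*(z-c[2])/d[2]
print(back([171,149],.036),back([170,154],.033),back([169.2,159],.031),lm(p,'rocker_press'))
w=np.array([.605,.2895,.036]);print(tool(w+np.array([.968,-.25,0])*.004+[0,0,.08]),tool(w))
```

```text
[0.60610009 0.28565404 0.036     ] [0.59314472 0.28905048 0.033     ] [0.57994717 0.2917256  0.031     ] [(array([0.6067, 0.2901, 0.0374]), 0.38)]
[ 0.393   0.1367 -0.0098] [0.393  0.1327 0.0702]
```

Request:
play_rows:
  increments:
    - [[0, 0, 0], [0, 0, -0.05], -1]
    - [[0, 0, 0], [0.03, 0.01, -0.09], -1]
    - [[0, 0, 0], [0.08, 0.028, -0.09], -1]
    - [[0, 0, 0], [0.13, 0.046, -0.09], -1]
    - [[0, 0, 0], [0.18, 0.064, -0.09], -1]
    - [[0, 0, 0], [0.23, 0.082, -0.09], -1]
    - [[0, 0, 0], [0.28, 0.1, -0.09], -1]
    - [[0, 0, 0], [0.33, 0.118, -0.09], -1]
    - [[0, 0, 0], [0.37, 0.13, -0.09], -1]
    - [[0, 0, 0], [0.391, 0.138, -0.08], -1]
    - [[0, 0, 0], [0.391, 0.138, -0.03], -1]
    - [[0, 0, 0], [0.391, 0.138, -0.03], -1]

```text
clock: 27.02
ee_pos: [0.6065, 0.2851, 0.132]
eef_rot: [-0.001, 0.791, 0.612, -0.005]
force: [0.0, 0.2, -0.3]
grip_width: -0.0002
grip_force: 0.0
```

Run:
```python
from h import *
print(get_obs()['ee_pos'],get_obs()['force'],tool([.610,.286,.040]))
```

```text
[0.60653526 0.28509667 0.1319804 ] [ 0.03111116  0.21105993 -0.29835988] [0.0023 0.0037 0.0919]
```

Request:
play_rows:
  increments:
    - [[0, 0, 0], [0.001, 0.003, 0.04], -1]
    - [[0, 0, 0], [0.001, 0.003, 0.08], -1]
    - [[0, 0, 0], [0.001, 0.003, 0.092], -1]
    - [[0, 0, 0], [0.001, 0.003, 0.096], -1]
    - [[0, 0, 0], [0.001, 0.003, 0.098], -1]

```text
clock: 27.65
ee_pos: [0.614, 0.2869, 0.0402]
eef_rot: [0.0, 0.791, 0.612, 0.001]
force: [0.2, 0.1, 0.8]
grip_width: 0.0002
grip_force: 0.0
```

Request:
play_rows:
  increments:
    - [[0, 0, 0], [0, 0, 0.001], -1]
    - [[0, 0, 0], [0, 0, 0.002], -1]

```text
clock: 27.9
ee_pos: [0.6132, 0.2868, 0.0372]
eef_rot: [0.0, 0.791, 0.612, 0.001]
force: [0.0, -0.7, -0.3]
grip_width: 0.0005
grip_force: 0.0
```

Request:
play_rows:
  increments:
    - [[0, 0, 0], [0, -0.003, 0], -1]
    - [[0, 0, 0], [0, -0.003, 0.001], -1]
    - [[0, 0, 0], [0, -0.003, 0.002], -1]
    - [[0, 0, 0], [0, -0.003, 0.003], -1]

```text
clock: 28.4
ee_pos: [0.6106, 0.2872, 0.0338]
eef_rot: [0.0, 0.791, 0.612, 0.001]
force: [1.3, 0.2, 3.1]
grip_width: 0.0
grip_force: 1.6
```

Request:
play_rows:
  increments:
    - [[0, 0, 0], [0, 0, 0.001], -1]
    - [[0, 0, 0], [0, 0, 0.002], -1]
    - [[0, 0, 0], [0, 0, 0.002], -1]

```text
clock: 28.78
ee_pos: [0.6111, 0.2871, 0.0319]
eef_rot: [0.001, 0.791, 0.612, 0.001]
force: [2.2, -1.0, 4.9]
grip_width: -0.0002
grip_force: 2.5
```

Request:
play_rows:
  increments:
    - [[0, 0, 0], [0, 0, 0.001], -1]
    - [[0, 0, 0], [0, 0, 0.002], -1]
    - [[0, 0, 0], [0, 0, 0.002], -1]

```text
clock: 29.15
ee_pos: [0.6113, 0.2871, 0.0315]
eef_rot: [0.0, 0.791, 0.612, 0.001]
force: [-0.4, -1.4, 13.8]
grip_width: 0.0003
grip_force: 7.0
```

Request:
play_rows:
  increments:
    - [[0, 0, 0], [0, 0, -0.01], -1]
    - [[0, 0, 0], [0, 0, -0.05], -1]
    - [[0, 0, 0], [0, 0, -0.11], -1]
    - [[0, 0, 0], [-0.05, 0, -0.16], -1]
    - [[0, 0, 0], [-0.11, -0.04, -0.16], -1]
    - [[0, 0, 0], [-0.17, -0.09, -0.16], -1]
    - [[0, 0, 0], [-0.23, -0.13, -0.16], -1]
    - [[0, 0, 0], [-0.29, -0.13, -0.16], -1]
    - [[0, 0, 0], [-0.35, -0.13, -0.16], -1]
    - [[0, 0, 0], [-0.39, -0.13, -0.16], -1]
    - [[0, 0, 0], [-0.39, -0.13, -0.16], -1]

```text
clock: 30.52
ee_pos: [0.3836, -0.06, 0.189]
eef_rot: [-0.001, 0.793, 0.609, -0.0]
force: [1.2, 1.5, -0.6]
grip_width: -0.0002
grip_force: 0.0
```

Run:
```python
from h import *
look('c9.png');p=snap('top');q=snap('side')
for t in('tape_measure','screwdriver_small','torch'): print(t,lm(p,t)[:1])
print(lm(q,'rocker_press'),lm(q,'pointer_tip'))
# pixel change around wheel / rocker versus before pressing
a=cv2.imread('pics/full_c8.png').astype(int);b=cv2.imread('pics/full_c9.png').astype(int);d=abs(a-b).sum(2)
print('wheel',d[170:190,217:238].mean(),'rocker',d[147:161,165:175].mean(),'case',d[140:165,215:255].mean())
print(get_obs()['force'])
```

```text
wheel_axis [(array([0.5156, 0.1346, 0.0546]), 0.59)]
pointer_tip []
six_mark [(array([0.5219, 0.1638, 0.0641]), 0.73)]
timer [(array([0.5445, 0.1232, 0.0353]), 0.67)]
lead [(array([ 5.712e-01,  2.123e-01, -2.000e-04]), 0.57)]
wheel_front [(array([0.4724, 0.1448, 0.0547]), 0.81)]
rocker_press [(array([0.6099, 0.2896, 0.0318]), 0.46)]
30.925 [ 0.38620686 -0.0565073   0.18910206]
tape_measure [(array([ 0.3648,  0.3109, -0.0023]), 0.98)]
screwdriver_small [(array([ 3.829e-01,  7.920e-02, -3.000e-04]), 0.54)]
torch [(array([ 0.5121, -0.1578,  0.0006]), 0.9)]
[] [(array([0.5155, 0.1358, 0.053 ]), 0.24)]
wheel 7.438095238095238 rocker 11.085714285714285 case 7.63
[-0.33027236 -0.22213825  0.4049361 ]
```

The wheel and case are unchanged. The rocker now sits about 5 mm lower (z 0.032) and shows a pixel change. The tools haven't moved and the arm is clear, so I'm handing in.

```bash
python3 -c "
from cell import *
print(sign_off())"
```

```text
the job is handed in; nothing more can be done
None
```

I set the timer to six hours, then pressed the lead's rocker down to on, and handed the job in at about 31 s. The verdict wasn't reported back. The first two clicks slid the lead about 9 mm (limit 30 mm), and the tools stayed where they were.

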